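# Slide a freshly glued candlestick into the curing bay and start the lamps

## Robot

A 7-joint arm with a two-finger parallel gripper is mounted at the origin on the work surface. World frame = base frame: x ahead of the robot, y to its left, z up, the work surface at z = 0. Lengths are in m, angles in rad, forces in N, time in s.
With the tool pointing down it reaches from about 0.425 to 0.925 m from the base axis. Payload 6.8 kg.
Tool frame: the origin (TCP) lies on the mounting face of the last link; the fingertips stand 173 mm ahead of it and the grasp point (between the pads) lies 155 mm ahead of it (grip_point_offset is the distance from the TCP to the grasp point, in m); x points along the fingers, z is the direction in which the jaws open and shut, and the axes are right-handed (so a half turn about x gives the same grasp; the last joint's range is limited). The gripper opens to 85 mm and grips with 20 to 120 N. Pads are 22 mm wide; open, the fingers measure 114 mm over their backs; the gripper's body (76 mm by 85 mm) begins 54 mm behind the grasp point. The pads swing forward as they close: fully open they stand 13 mm farther back than shut.
Start: joints at [1.121, 0.477, 0.022, 1.555, -0.011, 1.109, -0.083], TCP at [0.226, -0.636, 0.405] pointing down, gripper open.
Joint ranges: [-2.96, 2.96], [-0.34, 2.1], [-1.41, 1.46], [0.24, 2.44], [-1.37, 4.51], [0.17, 1.92], [-2.96, 2.96]. Speed limits (rad/s): [2.39, 2.39, 3.14, 3.14, 3.14, 3.14, 3.14].

## Interface

Orientations are given as a rotation vector (axis times angle).
In Python, from bench import * gives the robot as it stands. The module is installed in compiled form; this text tells all that it offers.
- The arm moves only by the tool servo_tool, never from a script. Its argument "motion" is a list of rows, each a list of 5 numbers: the shift along the tool's x, y, z in m, then the turn about the tool's x in degrees, then the gripper command: -1 is fully open, 1 is shut, values between are in proportion. In form: [[dx, dy, dz, turn, fingers], ...]. A call has 1 to 8 rows; each row is the pose to reach, as a shift and turn from the pose measured when the call began, along the tool's axes at that moment; what a row does not reach only later rows make up. A row lasts 1/10 s, in which the tool goes at most 50 mm and 8.59 degrees, less where a joint would pass 70% of its speed; a pose out of reach is approached as far as the arm can. A call with a gripper value outside its range is refused whole. The fingers move at their own pace and stop on an object; "force" is the grip in N (left out, the last holds). Time passes only in rows, so rows that repeat a pose let the fingers close. It gives the time, the measured TCP pose, the force and the opening at its end, in the units of the state.
- get_obs(): the state, without advancing time (a new reading comes with each control period).
- grab_frame(name): name is "scene" or "side" or "wrist"; returns the picture (420x560x3 uint8, red, green, blue); there is no depth.
- camera_params(name): a dict with "mtx" (3x3 intrinsics, pixels), "world_to_cam" (4x4, takes a point from world to camera coordinates); the wrist camera has in their place "T_tool_cam" (4x4, takes a point from camera to tool coordinates, whose origin is the TCP and whose axes are the tool frame's). Camera axes: x right, y down, z forward; pixel columns grow to the right and rows downward; lengths in m; the calibration is good to about 2 mm. A picture is of the moment at which its call begins: read the wrist's pose just before it. camera_params takes no time and is no camera call.
- hand_in(): hands the job in, once; it reports no verdict.
The state is a dict: "clock": time; "joints": joint angles; "qvel": joint speeds; "tau": joint torques, N m; "tcp_pos": TCP position; "orientation": TCP orientation; "contact_force": force on the tool from outside, world axes, zero at the start; "moment": the same for the moment, N m; "grip_width": finger opening in m.
Only numpy, scipy, OpenCV 4.12 (cv2) and the standard library are available. Lean on these libraries where they do the work, as an engineer would, in place of code of your own. Each camera call takes 0.05 s, during which the arm holds its last target. There are 200 camera calls.

## Task

The tall glass candlestick has just been glued: with the fingertips, push it along the bench by its brass foot, without lifting it, tipping it or touching anything above the foot, into the open-fronted plywood curing bay until the foot is fully home against the bay's back board. Then press the button on the grey control box all the way down to start the curing lamps and let go of it. Do not press it before the candlestick is in, and leave everything else on the bench where it is.

Things in the scene. Friction and masses are not known exactly. Their poses are not given: they have to be found in the camera images.
- candlestick: The tall candlestick, loose and upright, 242 mm tall, 0.5 to 0.9 kg. Round brass foot 80 mm across with an upright rim 30 mm high, then a brass cone up to 44 mm height; above that the glued stem (clear glass, brass cup on top). Origin at the centre of the foot's underside, z up. Friction coefficient on the bench about 0.45 to 0.75.
- foot (a point): Centre of the candlestick's foot rim, 15 mm above its underside.
- bay: Curing bay, fixed: a U-shaped plywood fence 40 mm high, no floor (the bench runs through), open at its -x side. Its x axis points into the bay. Origin: on the bench, where the foot's centre is when the foot touches the back board midway between the cheeks. Back board's face at x = +40 mm; two cheeks from x = -26 mm to the board, inner faces at y = +-54 mm, 16 mm thick.
- bay_mouth (a point): Middle of the bay's open front between the ends of the cheeks, on the bench (x = -26 mm, y = 0 in the bay's frame). On the other side, behind the back board, two upright LED bars 16 x 22 mm, 227 mm high, stand at x = 73 mm, y = +-52 mm in the bay's frame.
- control: Grey control box, fixed, 85 (x) x 70 (y) x 45 mm high, to the left or the right of the bay and nearer the robot; origin at the centre of its underside. The round button is on its top.
- start_top (a point): Centre of the top face of the round grey push button (30 mm across, in a black housing on the control box). It is pressed straight down.
- start (a joint): Travel of the button in m: 0 released, 0.006 fully down. A spring returns it; fully down takes about 4 N.
- stem: The glued stem above the candlestick's foot, from 44 mm to 242 mm height, 16 to 40 mm across; part of the candlestick and not to be touched; origin at its lower end, on the candlestick's axis.
- tray: Fixed wooden tray of crystals, 100 x 75 x 30 mm high, on the other side from the control box; origin at the centre of its underside.
- short_candlestick: Bystander: a short all-brass candlestick, 95 mm tall, foot 68 mm across; origin at the centre of its underside.
- adhesive: Bystander: small black bottle, 36 mm across, 100 mm tall, standing; origin at the centre of its underside.
- spike_a: Bystander: pointed glass drop about 98 mm long, 22 mm thick, lying on the bench; origin mid-length on its underside.
- spike_b: Bystander: a second pointed glass drop, same as the first.
- pin_cup: Bystander: small white ceramic bowl, 64 mm across, 50 mm tall, beyond the bay; origin at the centre of its underside.
- screwdriver: Bystander: a screwdriver lying at the right of the bench.
- solvent: Bystander: amber glass bottle, 56 mm across, 130 mm tall, beyond the bay; origin at the centre of its underside.
There are look-alikes about, which are no part of the job. What is shaped like the candlestick but green is not meant. Leave any turquoise look-alike of the control alone.

How it is judged:
On the way, in this order (a step that is already met when the one before it is completed fails the run):
1. the candlestick stands upright and at rest in the bay, its foot against the back board (x of candlestick in the frame of bay between -0.007 and 0.006 m and y of candlestick in the frame of bay between -0.018 and 0.018 m and angle between candlestick's own z axis and vertical below 0.06 rad and height (world z) of candlestick below 0.004 m and linear speed of candlestick below 0.02 m/s), for 0.2 s.
2. the start button is pressed down (value of joint start above 0.0045 m and x of candlestick in the frame of bay between -0.007 and 0.006 m and y of candlestick in the frame of bay between -0.018 and 0.018 m and angle between candlestick's own z axis and vertical below 0.06 rad and height (world z) of candlestick below 0.004 m), for 0.05 s.
At the end, for the whole second after the job is handed in: The candlestick stands upright on the bench in the bay with its foot within 7 mm of the back board and between the cheeks, at rest, and the button has been pressed and has come back up (all of step 1 and value of joint start below 0.0015 m); the robot touches nothing.
It fails at once if the candlestick is tipped by more than 12 degrees (angle between candlestick's own z axis and vertical above 0.21 rad).
It fails at once if the candlestick is lifted off the bench (height (world z) of candlestick above 0.01 m).
It fails at once if the robot touches the glued stem above the foot (contact force between stem and the fingers above 0.5 N or contact force between stem and the arm above 0.5 N).
It fails at once if the button is pressed before the candlestick is in the bay (value of joint start above 0.003 m and x of candlestick in the frame of bay below -0.012 m).
It fails at once if another thing on the bench is moved by more than 20 mm (distance of any of short_candlestick, adhesive, spike_a, spike_b, pin_cup, screwdriver, solvent from where it was at the start of the episode above 0.02 m).
It also fails if it takes over 54 s, if anything falls off the work surface, if the arm or the gripper's body presses on something with over 40 N, if the wrist force passes 120 N, or if a joint passes its speed limit or range.

## Working session

There is one attempt and no reset: what is moved stays moved. The work goes in short steps, Python scripts to look and compute and a tool call to move; the robot and the scene stay as the last step left them, time stands still between calls to the robot, and variables do not carry over. Pictures are saved under pics/ and viewed, about 8 in all and at most 12, crops included, and the job is handed in when it is done.

Besides the shell and the picture viewer there is one more tool, called after "Request:" by a JSON object that holds its "method" and its "body", one argument or row to a line. servo_tool: Moves the arm, as the interface text tells. Its arguments: {"type":"object","properties":{"motion":{"type":"array","items":{"type":"array","items":{"type":"number"}}},"force":{"type":"number"}},"required":["motion"]}

```bash
mkdir -p pics; cat > h.py <<'E'
from bench import *
import numpy as np, cv2
from scipy.spatial.transform import Rotation as R
def save(n,f): cv2.imwrite(f,cv2.cvtColor(grab_frame(n),cv2.COLOR_RGB2BGR))
def cam(n):
    c=camera_params(n); K=np.array(c["mtx"])
    if n=="wrist":
        o=get_obs(); T=np.eye(4);T[:3,:3]=R.from_rotvec(o["orientation"]).as_matrix();T[:3,3]=o["tcp_pos"]
        return K,T@np.array(c["T_tool_cam"])
    return K,np.linalg.inv(np.array(c["world_to_cam"]))
def ray(n,u,v,z):
    K,T=cam(n); d=T[:3,:3]@np.linalg.inv(K)@[u,v,1]; o=T[:3,3]
    return o+d*(z-o[2])/d[2]
def proj(n,p):
    K,T=cam(n); q=K@(np.linalg.inv(T)@np.r_[p,1])[:3]; return q[:2]/q[2]
E
python3 - <<'E'
from h import *
np.set_printoptions(precision=3,suppress=True)
o=get_obs();print(o["tcp_pos"],R.from_rotvec(o["orientation"]).as_matrix(),o["clock"],o["contact_force"])
for n in("scene","side"):
    save(n,f"pics/{n}0.png");print(n,cam(n)[1])
E
```

```text
[ 0.226 -0.636  0.404] [[-0.001  0.942  0.335]
 [ 0.002  0.335 -0.942]
 [-1.    -0.    -0.002]] 0.0 [ 0.228 -0.213 -0.128]
scene [[-0.494  0.611 -0.618  1.183]
 [ 0.869  0.362 -0.337  0.332]
 [ 0.018 -0.704 -0.71   0.777]
 [ 0.     0.     0.     1.   ]]
side [[-0.753 -0.403  0.52   0.077]
 [-0.658  0.463 -0.594  0.542]
 [-0.001 -0.79  -0.613  0.664]
 [ 0.     0.     0.     1.   ]]
```

View pics/scene0.png

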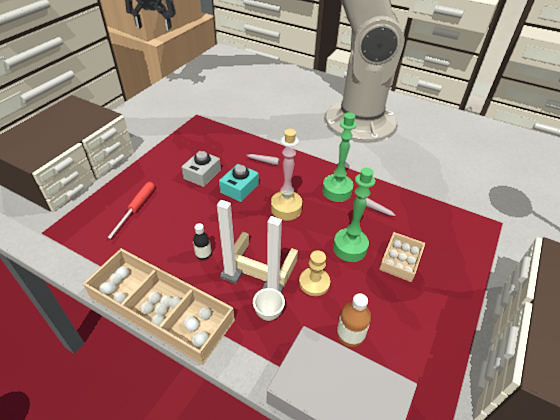

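View pics/side0.png

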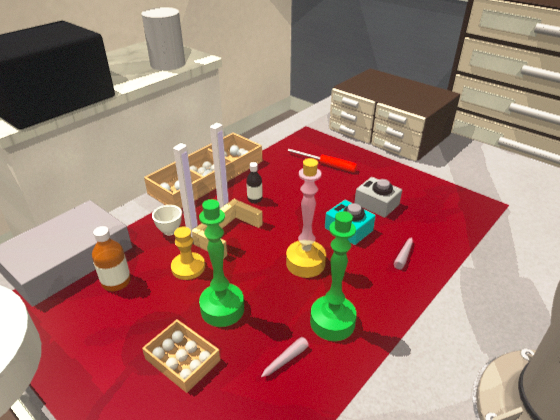

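Scene: glued candlestick foot ≈(287,205), bay ≈(260,262), grey box ≈(201,168), turquoise decoy (239,181). Side: foot ≈(306,258), bay ≈(225,230), grey box ≈(378,195). I'll zoom both for accurate corners.

```bash
python3 - <<'E'
from h import *
np.set_printoptions(precision=3,suppress=True)
for n,(x,y,w,h) in {"scene":(170,140,180,145),"side":(180,150,230,150)}.items():
    im=cv2.imread(f"pics/{n}0.png"); s=4.4 if n=="scene" else 3.4
    if n=="scene": s=4
    c=cv2.resize(im[y:y+h,x:x+w],None,fx=s,fy=s,interpolation=cv2.INTER_CUBIC)
    for k in range(0,w,20): cv2.putText(c,str(x+k),(int(k*s),10),0,.35,(255,255,255));cv2.line(c,(int(k*s),12),(int(k*s),20),(255,255,255))
    for k in range(0,h,20): cv2.putText(c,str(y+k),(0,int(k*s)+4),0,.35,(255,255,255))
    cv2.imwrite(f"pics/{n}c.png",c)
for n,(u,v) in {"scene":(287,207),"side":(306,260)}.items(): print(n,ray(n,u,v,.015))
print("btn",ray("scene",202,157,.06),ray("side",381,187,.06))
# brass foot mask
for n,(u,v) in {"scene":(287,205),"side":(306,258)}.items():
    hsv=cv2.cvtColor(cv2.imread(f"pics/{n}0.png"),cv2.COLOR_BGR2HSV)
    m=cv2.inRange(hsv,(12,80,70),(35,255,255)); k,l,st,ce=cv2.connectedComponentsWithStats(m)
    print(n,st[l[v,u]],ce[l[v,u]])
E
```

```text
scene [ 0.499 -0.009  0.015]
side [ 0.487 -0.01   0.015]
btn [ 0.488 -0.282  0.06 ] [ 0.48  -0.274  0.06 ]
scene [271 191  31  30 703] [286.026 206.01 ]
side [ 286  240   40   38 1234] [305.511 258.571]
```

View pics/scenec.png

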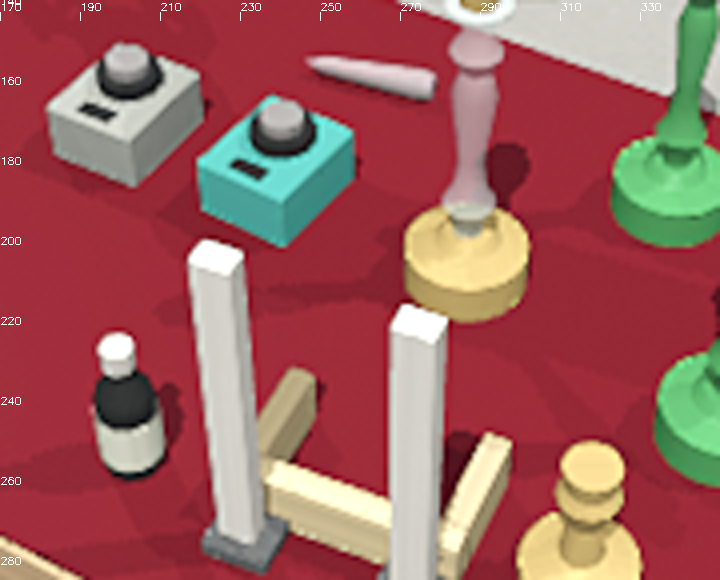

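View pics/sidec.png

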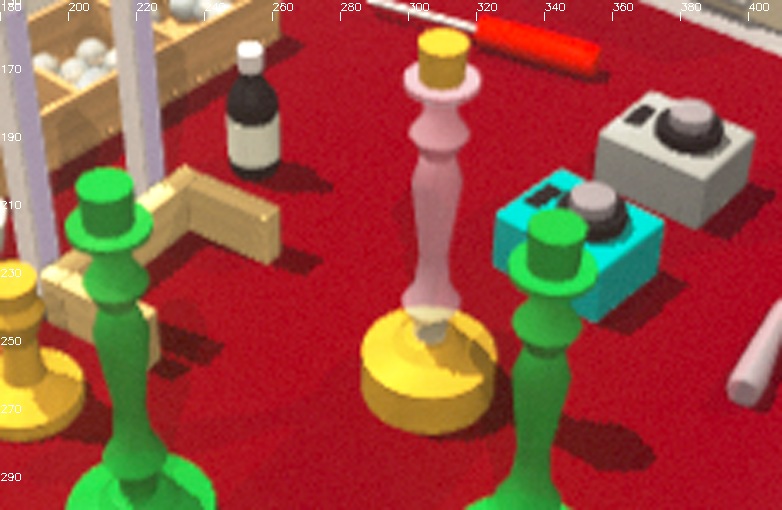

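Crops show: scene bay cheek front-top corners at crop (316,377)/(290,370) and (488,434)/(511,447), back-board inner top edge (275,460)-(388,507); side shows the cheek end tops at (278,208) and (158,318).

```bash
python3 - <<'E'
from h import *
np.set_printoptions(precision=3,suppress=True)
S=lambda x,y:ray("scene",170+x/4,140+y/4,.04)
D=lambda x,y,z=.04:ray("side",180+x/3.4,150+y/3.4,z)
P=[S(*p) for p in[(290,370),(316,377),(488,434),(511,447)]]
print("front corners",*P,"gaps",np.linalg.norm(P[2]-P[1]),np.linalg.norm(P[3]-P[0]))
print("board inner top",S(275,460),S(388,507),"outer",S(265,488),S(388,545))
print("side R",D(278,208),D(268,236),D(188,165),"L",D(158,318),D(42,275))
# foot rim: fit top circle z=.03 from edge extremes
print("foot scene L/R",ray("scene",170+404/4,140+250/4,.03),ray("scene",170+529/4,140+250/4,.03))
print("foot side L/R",D(362,352,.03),D(496,356,.03))
print("foot near bottom", ray("scene",170+466/4,140+319/4,0),D(430,432,0))
K,T=cam("wrist");print(T,K)
E
```

```text
front corners [ 0.649 -0.047  0.04 ] [ 0.646 -0.031  0.04 ] [0.633 0.076 0.04 ] [0.634 0.091 0.04 ] gaps 0.10783005587201332 0.13947417299074424
board inner top [ 0.709 -0.018  0.04 ] [0.705 0.053 0.04 ] outer [ 0.729 -0.012  0.04 ] [0.727 0.066 0.04 ]
side R [ 0.641 -0.047  0.04 ] [ 0.626 -0.022  0.04 ] [ 0.719 -0.042  0.04 ] L [0.622 0.079 0.04 ] [0.705 0.098 0.04 ]
foot scene L/R [ 0.519 -0.045  0.03 ] [0.478 0.023 0.03 ]
foot side L/R [0.519 0.013 0.03 ] [ 0.457 -0.036  0.03 ]
foot near bottom [0.526 0.005 0.   ] [0.465 0.015 0.   ]
[[ 0.336 -0.906 -0.256  0.291]
 [-0.942 -0.324 -0.091 -0.612]
 [-0.001  0.271 -0.963  0.373]
 [ 0.     0.     0.     1.   ]] [[314.157   0.    278.425]
 [  0.    314.157 208.695]
 [  0.      0.      1.   ]]
```

```bash
python3 - <<'E'
from h import *
np.set_printoptions(precision=3,suppress=True)
S=lambda x,y,z:ray("scene",170+x/4,140+y/4,z)
D=lambda x,y,z=.04:ray("side",180+x/3.4,150+y/3.4,z)
print("spikeA",S(307,62,.01),S(435,85,.01)); print("spikeB scene",ray("scene",395,214,.01),ray("scene",366,200,.01),"side",ray("side",262,376,.01),ray("side",305,344,.01),"A side",ray("side",400,266,.01),ray("side",410,240,.01))
print("green near",ray("scene",338,186,.03),ray("side",334,312,.03),"green far",ray("scene",352,240,.03),ray("side",222,300,.03))
print("turq top corners",[S(*p,.045) for p in[(198,160),(283,205),(355,133),(275,95)]])
print("grey top corners",[S(*p,.045) for p in[(48,108),(137,140),(203,77),(128,47)]])
print("btn top",S(126,60,.07),D(690,115,.07))
E
```

```text
spikeA [ 0.366 -0.217  0.01 ] [ 0.341 -0.122  0.01 ]
spikeB scene [0.375 0.24  0.01 ] [0.364 0.157 0.01 ] side [0.377 0.239 0.01 ] [0.364 0.147 0.01 ] A side [ 0.337 -0.125  0.01 ] [ 0.361 -0.209  0.01 ]
green near [0.373 0.077 0.03 ] [0.359 0.073 0.03 ] green far [0.531 0.182 0.03 ] [0.526 0.183 0.03 ]
turq top corners [array([ 0.528, -0.197,  0.045]), array([ 0.536, -0.125,  0.045]), array([ 0.451, -0.123,  0.045]), array([ 0.445, -0.191,  0.045])]
grey top corners [array([ 0.536, -0.316,  0.045]), array([ 0.532, -0.244,  0.045]), array([ 0.454, -0.245,  0.045]), array([ 0.454, -0.31 ,  0.045])]
btn top [ 0.491 -0.28   0.07 ] [ 0.476 -0.274  0.07 ]
```

Request:
{"method": "servo_tool", "body": {
  "motion": [
    [-0.05,0,0,-8,-0.2],
    [-0.066,0.03,-0.035,-16,-0.2],
    [-0.066,0.065,-0.07,-24,-0.2],
    [-0.066,0.1,-0.107,-32,-0.2],
    [-0.066,0.13,-0.145,-40,-0.2],
    [-0.066,0.16,-0.185,-48,-0.2],
    [-0.066,0.19,-0.22,-56,-0.2],
    [-0.066,0.22,-0.255,-64,-0.2]
  ]
}}

```text
clock: 0.9
tcp_pos: [0.3481, -0.3197, 0.47]
orientation: [0.085, 1.57, -0.082]
contact_force: [0.7, -0.3, 1.3]
grip_width: 0.0515
```

```bash
cat >> h.py <<'E'
np.set_printoptions(precision=4,suppress=True)
def go(x,y,z,ang):
    "tool-frame shift and turn to bring TCP to x,y,z with tool z at heading ang (deg)"
    o=get_obs();M=R.from_rotvec(o["orientation"]).as_matrix()
    h=np.degrees(np.arctan2(M[1,2],M[0,2]))
    print("pos",o["tcp_pos"],"head %.2f"%h,"f",o["contact_force"],"w %.3f"%o["grip_width"],"t %.2f"%o["clock"],"down",M[:,0])
    print("shift",M.T@(np.array([x,y,z])-o["tcp_pos"]),"turn %.1f"%((h-ang+180)%360-180))
E
python3 -c "
from h import *
go(.45,-.06,.47,12)"
```

```text
pos [ 0.3481 -0.3197  0.47  ] head -6.09 f [ 0.6899 -0.3227  1.3071] w 0.052 t 0.90 down [-0.0011  0.0014 -1.    ]
shift [0.0003 0.2691 0.0738] turn -18.1
```

Request:
{"method": "servo_tool", "body": {
  "motion": [
    [0,0.045,0.012,-8,-0.2],
    [0,0.09,0.025,-15,-0.2],
    [0,0.135,0.037,-18,-0.2],
    [0,0.18,0.05,-18,-0.2],
    [0,0.225,0.062,-18,-0.2],
    [0,0.269,0.074,-18,-0.2],
    [0,0.269,0.074,-18,-0.2]
  ]
}}

```text
clock: 1.6
tcp_pos: [0.4514, -0.054, 0.4707]
orientation: [-0.168, 1.563, 0.174]
contact_force: [-0.8, -0.0, 0.2]
grip_width: 0.0514
```

```bash
python3 -c "
from h import *
go(.42,-.03,.3,12)
save('wrist','pics/w1.png')
for p in [(.666,.025,0),(.49,-.01,.03),(.49,-.28,.07)]: print(proj('wrist',p))"
```

```text
pos [ 0.4514 -0.054   0.4707] head 12.48 f [-0.8404 -0.0484  0.2206] w 0.051 t 1.60 down [ 0.0004  0.0038 -1.    ]
shift [ 0.1707  0.0296 -0.0257] turn 0.5
[444.053  146.9795]
[316.4135 146.1006]
[271.8846 341.6895]
```

View pics/w1.png

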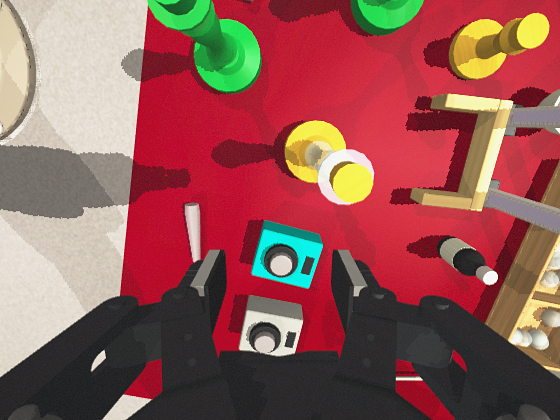

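Wrist view: foot rim ≈(316,148), bay with cheeks (435,102)/(415,197) and back board at x≈490, button ≈(264,342). Zooming in on foot and bay.

```bash
python3 - <<'E'
from h import *
im=cv2.imread("pics/w1.png")[85:225,275:525]
c=cv2.resize(im,None,fx=3.2,fy=3.2,interpolation=cv2.INTER_CUBIC); cv2.imwrite("pics/w1c.png",c)
E
```

```text
(no output)
```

View pics/w1c.png

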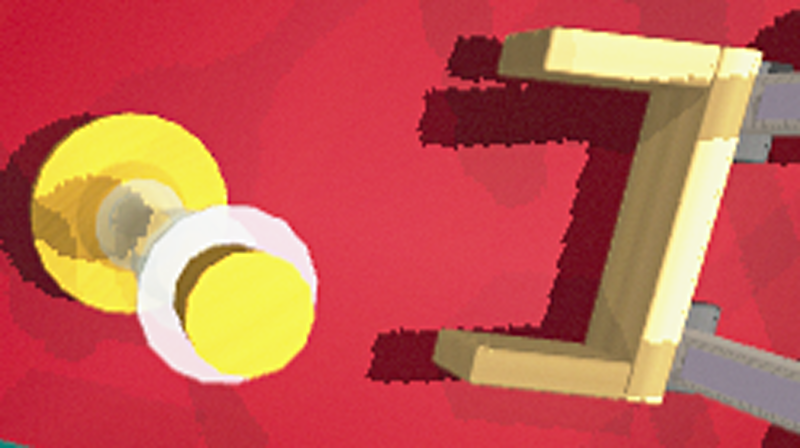

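```bash
python3 - <<'E'
from h import *
W=lambda x,y,z=.04:ray("wrist",275+x/3.2,85+y/3.2,z)
a,b,c,d=[W(*p) for p in[(560,28),(547,74),(480,346),(468,383)]]
print(a,b,c,d,np.linalg.norm(b-c),np.linalg.norm(a-d))
e,f=W(713,80),W(637,362);print("board",e,f,"bottom",W(652,92,0),W(585,345,0))
print("depth",np.linalg.norm(e-b),np.linalg.norm(f-c))
for q,r in((c,b),(d,a),(f,e)): print("yaw",np.degrees(np.arctan2(*-(r-q)[:2])))
for q,r in((c,f),(b,e)): print("yaw",np.degrees(np.arctan2((r-q)[1],(r-q)[0])))
print("foot",W(130,213,.03),"L R T B",W(33,213,.03),W(227,213,.03),W(130,113,.03),W(130,313,.03))
print("btn",ray("wrist",264,342,.07),ray("wrist",264,342,.06))
E
```

```text
[0.6299 0.0846 0.04  ] [0.6309 0.068  0.04  ] [ 0.6417 -0.0377  0.04  ] [ 0.6421 -0.0535  0.04  ] 0.10625582893807177 0.13869350676580192
board [0.6932 0.0795 0.04  ] [ 0.7067 -0.0303  0.04  ] bottom [0.6959 0.0764 0.    ] [ 0.7081 -0.032   0.    ]
depth 0.06332016653525249 0.06538043881837695
yaw 174.18185219391256
yaw 174.925524720541
yaw 173.01192265512293
yaw 6.48151090517355
yaw 10.393087983408934
foot [ 0.4907 -0.0169  0.03  ] L R T B [ 0.4525 -0.0253  0.03  ] [ 0.5289 -0.0086  0.03  ] [0.4812 0.0207 0.03  ] [ 0.5007 -0.0566  0.03  ]
btn [ 0.4794 -0.2828  0.07  ] [ 0.4806 -0.2908  0.06  ]
```

```bash
python3 -c "
from h import *
print(get_obs()['joints'])
go(.386,-.038,.47,11.5)"
```

```text
[ 0.5853  0.0883 -0.6238  1.9397  0.0545  1.1317  0.1546]
pos [ 0.4507 -0.0571  0.4703] head 12.29 f [-0.3099 -0.6819  0.0348] w 0.051 t 1.65 down [-0.001   0.0022 -1.    ]
shift [ 0.0004  0.0325 -0.0592] turn 0.8
```

Request:
{"method": "servo_tool", "body": {
  "motion": [
    [0,0.015,-0.03,1,-1],
    [0,0.03,-0.06,1,-1],
    [0,0.03,-0.06,1,-1],
    [0.05,0.03,-0.06,1,-1],
    [0.1,0.03,-0.06,1,-1],
    [0.1,0.03,-0.06,1,-1]
  ]
}}

```text
clock: 2.25
tcp_pos: [0.3831, -0.0417, 0.3657]
orientation: [-0.15, 1.577, 0.158]
contact_force: [-0.7, -0.1, -0.0]
grip_width: 0.0853
```

```bash
python3 -c "
from h import *
print(get_obs()['joints'])
go(.386,-.038,.18,11.5)"
```

```text
[ 0.5814  0.0917 -0.653   2.2022  0.0658  0.8791  0.0837]
pos [ 0.3831 -0.0417  0.3657] head 11.23 f [-0.68   -0.0867 -0.0278] w 0.085 t 2.25 down [-0.0119  0.0042 -0.9999]
shift [0.1857 0.0018 0.0055] turn -0.3
```

Request:
{"method": "servo_tool", "body": {
  "motion": [
    [0.04,0.002,0.005,0,-1],
    [0.08,0.002,0.005,0,-1],
    [0.12,0.002,0.005,0,-1],
    [0.12,0.002,0.005,0,-1]
  ]
}}

```text
clock: 2.65
tcp_pos: [0.3857, -0.039, 0.2437]
orientation: [-0.148, 1.584, 0.159]
contact_force: [-0.3, -0.3, -0.3]
grip_width: 0.0852
```

```bash
python3 -c "
from h import *
print(get_obs()['joints'])
go(.386,-.038,.18,11.5)
save('side','pics/s2.png')
c=cv2.imread('pics/s2.png')[100:400,180:480];cv2.imwrite('pics/s2c.png',cv2.resize(c,None,fx=2,fy=2))"
```

```text
[ 0.4603  0.3356 -0.587   2.3072  0.3195  0.5942 -0.1761]
pos [ 0.3857 -0.039   0.2437] head 11.19 f [-0.3003 -0.3161 -0.2723] w 0.085 t 2.65 down [-0.0189  0.0048 -0.9998]
shift [0.0637 0.0004 0.0016] turn -0.3
```

View pics/s2c.png

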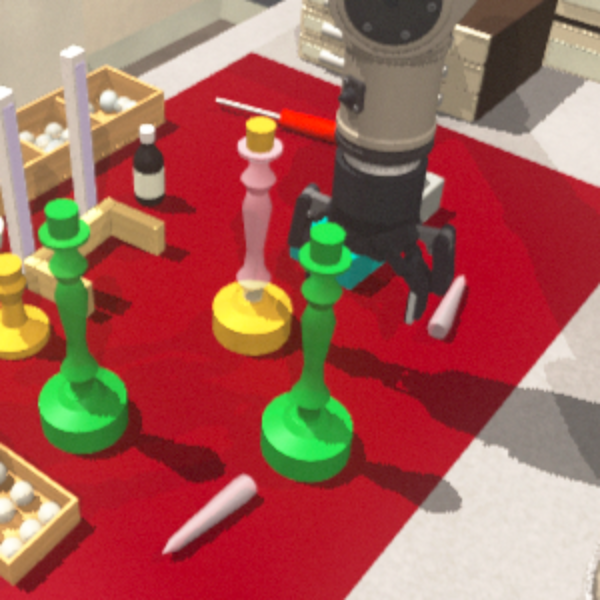

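```bash
python3 -c "
from h import *
K,T=cam('side');o=get_obs();M=R.from_rotvec(o['orientation']).as_matrix()
for x,y in[(292,235),(292,210),(300,190),(410,320),(450,260),(452,232)]:
  d=T[:3,:3]@np.linalg.inv(K)@[180+x/2,100+y/2,1]
  s=(o['tcp_pos']-T[:3,3])@M[:,1]/(d@M[:,1]); print(M.T@(T[:3,3]+s*d-o['tcp_pos']))
"
```

```text
[0.1128 0.     0.0724]
[0.0849 0.     0.0739]
[0.0607 0.     0.0675]
[ 0.1646  0.     -0.0481]
[ 0.0851  0.     -0.0727]
[ 0.0565  0.     -0.0699]
```

Knuckles reach ±73 mm, fingertips ±57 mm, so at contact there is ≈24 mm from knuckle to stem axis (stem radius ≈13). Acceptable; descending.

Request:
{"method": "servo_tool", "body": {
  "motion": [
    [0.03,0,0,0,-1],
    [0.05,0,0,0,-1],
    [0.068,0,0.002,0,-1],
    [0.068,0,0.002,0,-1]
  ]
}}

```text
clock: 3.1
tcp_pos: [0.3893, -0.0385, 0.179]
orientation: [-0.15, 1.579, 0.156]
contact_force: [-0.8, -0.1, 1.2]
grip_width: 0.0851
```

```bash
python3 -c "
from h import *
print(get_obs()['joints'])
go(.392,-.037,.175,11.5)"
```

```text
[ 0.3397  0.4735 -0.4637  2.3357  0.4932  0.4363 -0.3403]
pos [ 0.3893 -0.0385  0.179 ] head 11.16 f [-0.7517 -0.06    1.1505] w 0.085 t 3.10 down [-0.0135  0.0029 -0.9999]
shift [0.004  0.0009 0.003 ] turn -0.3
```

Request:
{"method": "servo_tool", "body": {
  "motion": [
    [0.005,0.001,0.004,0,-1],
    [0.006,0.001,0.008,0,-1],
    [0.006,0.001,0.012,0,-1],
    [0.006,0.001,0.017,0,-1],
    [0.006,0.001,0.022,0,-1],
    [0.006,0.001,0.028,0,-1],
    [0.006,0.001,0.034,0,-1],
    [0.006,0.001,0.04,0,-1]
  ]
}}

```text
clock: 3.9
tcp_pos: [0.4275, -0.0302, 0.1728]
orientation: [-0.151, 1.581, 0.155]
contact_force: [-5.7, -1.3, 4.4]
grip_width: 0.0853
```

```bash
cat >> h.py <<'E'
def foot(n="scene",f=None):
    "foot centre from the yellow rim's mask in scene: extremes by minEnclosing of hull, compared by shift"
    im=cv2.cvtColor(grab_frame(n),cv2.COLOR_RGB2BGR)
    if f: cv2.imwrite(f,im)
    m=cv2.inRange(cv2.cvtColor(im,cv2.COLOR_BGR2HSV),(12,80,70),(35,255,255))
    k,l,st,ce=cv2.connectedComponentsWithStats(m)
    for i in range(1,k):
        if 300<st[i,4]<2500: print(n,st[i],ce[i],ray(n,*ce[i],.02))
E
python3 -c "
from h import *
go(.392,-.037,.175,11.5)
foot('scene','pics/s3.png');foot('side','pics/d3.png')
go(.392,-.037,.175,11.5)"
```

```text
pos [ 0.4275 -0.0302  0.1728] head 11.14 f [-5.6629 -1.3338  4.3714] w 0.085 t 3.90 down [-0.0163  0.0015 -0.9999]
shift [-0.0016  0.0001 -0.0361] turn -0.4
scene [  0 108  54  43 629] [ 24.4483 130.5628] [ 0.623  -0.8617  0.02  ]
scene [267 198  33  30 624] [284.3734 211.9631] [ 0.5221 -0.004   0.02  ]
scene [299 250  32  46 935] [315.1722 274.7529] [0.6576 0.1482 0.02  ]
scene [380 250  35  32 364] [395.6044 269.1484] [0.5522 0.2978 0.02  ]
scene [341 302  29  30 598] [354.8395 318.0836] [0.7136 0.265  0.02  ]
side [398  82  54  37 621] [424.8808  99.2271] [ 0.666  -0.8659  0.02  ]
side [ 223  132   39   50 1088] [240.193  154.4724] [ 0.8745 -0.2126  0.02  ]
side [188 144  26  26 389] [201.036  156.3213] [ 0.9471 -0.1367  0.02  ]
side [ 144  162   39   46 1032] [163.8566 185.2636] [0.9116 0.0149 0.02  ]
side [190 170  26  30 510] [202.1529 183.3471] [ 0.8471 -0.0523  0.02  ]
side [219 199  43  32 706] [241.6955 213.6657] [ 0.6875 -0.0294  0.02  ]
side [ 171  221   38   59 1445] [188.7322 252.483 ] [0.6779 0.1336 0.02  ]
side [ 274  236   38   37 1111] [291.8389 254.5329] [0.5154 0.0002 0.02  ]
side [ 91 238  34  31 758] [107.3958 254.2401] [0.7985 0.2455 0.02  ]
side [ 143  319   77   73 2240] [182.025  354.8942] [0.4967 0.3008 0.02  ]
pos [ 0.4286 -0.0299  0.1729] head 11.15 f [-0.0185 -0.7875 -0.5138] w 0.085 t 4.00 down [-0.0135  0.0025 -0.9999]
shift [-0.0016  0.0001 -0.0373] turn -0.3
```

Request:
{"method": "servo_tool", "body": {
  "motion": [
    [0,0,0.008,0,-1],
    [0,0,0.017,0,-1],
    [0,0,0.026,0,-1],
    [0,0,0.035,0,-1],
    [0,0.001,0.044,0,-1],
    [0,0.001,0.053,0,-1],
    [0,0.001,0.061,0,-1],
    [0,0.001,0.068,0,-1]
  ]
}}

```text
clock: 4.8
tcp_pos: [0.4957, -0.0156, 0.1722]
orientation: [-0.15, 1.579, 0.156]
contact_force: [-5.6, -1.0, 4.4]
grip_width: 0.0853
```

```bash
python3 -c "
from h import *
go(.392,-.037,.175,11.5)
save('wrist','pics/w4.png')
go(.392,-.037,.175,11.5)
print(proj('wrist',(.59,.003,.03)))"
```

```text
pos [ 0.4957 -0.0156  0.1722] head 11.15 f [-5.6155 -1.0133  4.4284] w 0.085 t 4.80 down [-0.014   0.0023 -0.9999]
shift [-0.0014 -0.0009 -0.1059] turn -0.4
pos [ 0.497  -0.0153  0.1723] head 11.15 f [ 0.0026 -1.0833 -0.4684] w 0.085 t 4.85 down [-0.0119  0.0031 -0.9999]
shift [-0.0015 -0.001  -0.1072] turn -0.3
[519.8602 301.6425]
```

View pics/w4.png

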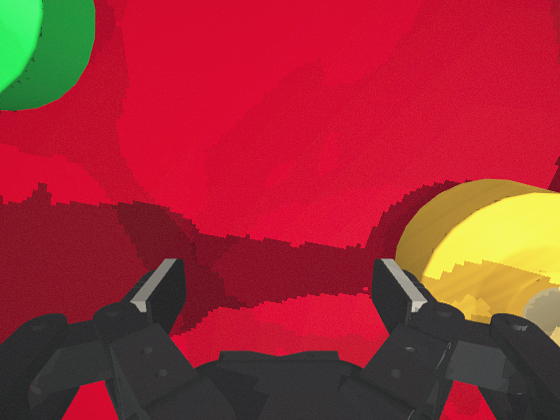

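Wrist view: foot touching the right finger; visible base arc through (397,262),(407,225),(440,190),(490,179). Fit a circle to it.

```bash
python3 - <<'E'
from h import *
from scipy.optimize import least_squares
for pts,z in ([(397,262),(408,222),(440,190),(490,179)],0),([(424,270),(437,238),(470,208),(525,193)],.03):
    P=np.array([ray("wrist",*p,z)[:2] for p in pts])
    s=least_squares(lambda c:np.hypot(*(P-c).T)-.04,P.mean(0)+[.03,-.03]); c=s.x
    v=np.array([.662,.0187])-c; o=get_obs();M=R.from_rotvec(o["orientation"]).as_matrix()
    print(z,c,"res",s.fun,"to bay",v,np.degrees(np.arctan2(v[1],v[0])),"in tool",M.T@(np.r_[c,z]-o["tcp_pos"]))
E
python3 - <<'E'
import sys;sys.path.insert(0,'.')
from h import *
foot('scene','pics/s4.png')
E
```

```text
0 [0.5894 0.0082] res [-0.0008  0.0004  0.0009 -0.001 ] to bay [0.0726 0.0105] 8.229559281967052 in tool [0.1713 0.0042 0.0972]
0.03 [0.5872 0.0083] res [-0.0011  0.0008  0.001  -0.001 ] to bay [0.0748 0.0104] 7.9197035247676135 in tool [0.1413 0.0049 0.0947]
scene [  0 107  54  44 668] [ 25.4686 130.3967] [ 0.6208 -0.8598  0.02  ]
scene [380 235  45  47 652] [401.1028 259.3436] [0.5188 0.2999 0.02  ]
scene [299 250  32  46 958] [315.1388 275.0689] [0.6584 0.1486 0.02  ]
scene [341 302  30  30 601] [354.9151 318.0682] [0.7135 0.2651 0.02  ]
```

Request:
{"method": "servo_tool", "body": {
  "motion": [
    [0,0,0.008,0,-1],
    [0,-0.001,0.016,0,-1],
    [0,-0.001,0.024,0,-1],
    [0,-0.001,0.031,0,-1],
    [0,-0.002,0.038,0,-1],
    [0,-0.002,0.044,0,-1],
    [0,-0.002,0.05,0,-1]
  ]
}}

```text
clock: 5.6
tcp_pos: [0.5465, -0.0076, 0.1719]
orientation: [-0.15, 1.577, 0.156]
contact_force: [-5.4, -1.4, 4.4]
grip_width: 0.0854
```

```bash
python3 -c "
from h import *
go(.392,-.037,.175,11.5)
save('wrist','pics/w5.png')
im=grab_frame('scene')[:,:,::-1];cv2.imwrite('pics/s5.png',im)
a=cv2.resize(im[150:290,200:340],None,fx=3.5,fy=3.5,interpolation=cv2.INTER_CUBIC)
b=cv2.imread('pics/w5.png')[130:350,340:560]; b=cv2.resize(b,(300,300)); c=np.zeros((490,790,3),np.uint8);c[:,:490]=a;c[:300,490:]=b
cv2.imwrite('pics/c5.png',c)
go(.392,-.037,.175,11.5)"
```

```text
pos [ 0.5465 -0.0076  0.1719] head 11.15 f [-5.4204 -1.3594  4.3648] w 0.085 t 5.60 down [-0.0116  0.0032 -0.9999]
shift [-0.0015  0.001  -0.1573] turn -0.4
pos [ 0.5474 -0.0073  0.172 ] head 11.15 f [ 0.0578  0.3181 -0.3192] w 0.085 t 5.70 down [-0.0091  0.0041 -1.    ]
shift [-0.0017  0.001  -0.1582] turn -0.3
```

View pics/c5.png

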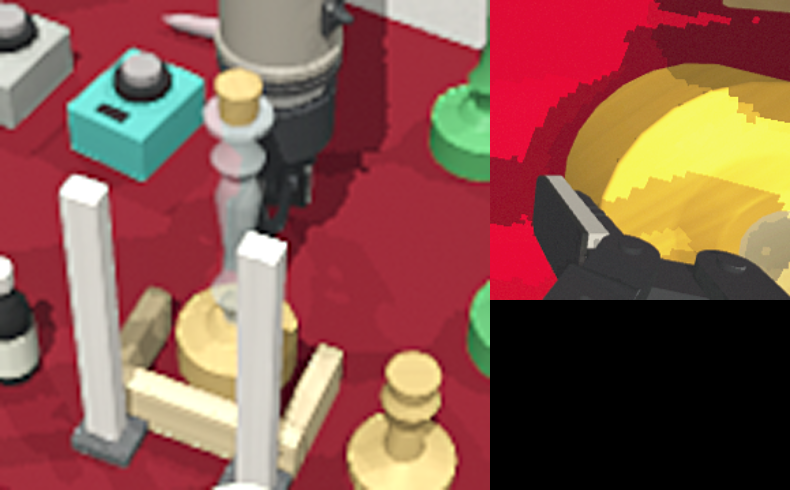

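Request:
{"method": "servo_tool", "body": {
  "motion": [
    [0,0,0.006,0,-1],
    [0,0,0.011,0,-1],
    [0,-0.001,0.015,0,-1],
    [0,-0.001,0.018,0,-1],
    [0,-0.001,0.02,0,-1]
  ]
}}

```text
clock: 6.2
tcp_pos: [0.5673, -0.0045, 0.1717]
orientation: [-0.149, 1.574, 0.157]
contact_force: [-3.8, -1.0, 1.4]
grip_width: 0.0851
```

Request:
{"method": "servo_tool", "body": {
  "motion": [
    [0,0,0.002,0,-1],
    [0,0,0.004,0,-1]
  ]
}}

```text
clock: 6.4
tcp_pos: [0.5709, -0.0038, 0.1717]
orientation: [-0.149, 1.576, 0.156]
contact_force: [-11.3, -1.6, 8.3]
grip_width: 0.0852
```

Request:
{"method": "servo_tool", "body": {
  "motion": [
    [0,0,0.002,0,-1],
    [0,0,0.003,0,-1]
  ]
}}

```text
clock: 6.6
tcp_pos: [0.5719, -0.0037, 0.1713]
orientation: [-0.151, 1.582, 0.155]
contact_force: [-13.5, -2.5, 9.9]
grip_width: 0.0852
```

Request:
{"method": "servo_tool", "body": {
  "motion": [
    [0,0,0.002,0,-1],
    [0,0,0.004,0,-1]
  ]
}}

```text
clock: 6.8
tcp_pos: [0.5732, -0.0036, 0.1707]
orientation: [-0.152, 1.59, 0.154]
contact_force: [-18.4, -3.5, 12.2]
grip_width: 0.0852
```

Request:
{"method": "servo_tool", "body": {
  "motion": [
    [0,0,-0.01,0,-1],
    [0,0,-0.03,0,-1],
    [0,0,-0.05,0,-1],
    [-0.04,0,-0.07,0,-1],
    [-0.09,0,-0.07,0,-1],
    [-0.14,0,-0.07,0,-1],
    [-0.18,0,-0.07,0,-1],
    [-0.22,0,-0.07,0,-1]
  ]
}}

```text
clock: 7.6
tcp_pos: [0.5102, -0.0166, 0.3951]
orientation: [-0.153, 1.585, 0.153]
contact_force: [0.7, -0.3, -0.3]
grip_width: 0.0851
```

```bash
python3 -c "
from h import *
go(.52,-.08,.46,11.2)
save('wrist','pics/w6.png')
im=grab_frame('scene')[:,:,::-1]
a=cv2.resize(im[200:300,210:310],None,fx=3.7,fy=3.7,interpolation=cv2.INTER_CUBIC)
b=cv2.imread('pics/w6.png');c=np.zeros((420,790,3),np.uint8);c[:370,:370]=a;c[:,370:]=b[:,140:]
cv2.imwrite('pics/c6.png',c)"
```

```text
pos [ 0.5102 -0.0166  0.3951] head 11.14 f [ 0.6576 -0.3082 -0.3319] w 0.085 t 7.60 down [-0.0199 -0.0014 -0.9998]
shift [-0.065  -0.064  -0.0039] turn -0.1
```

View pics/c6.png

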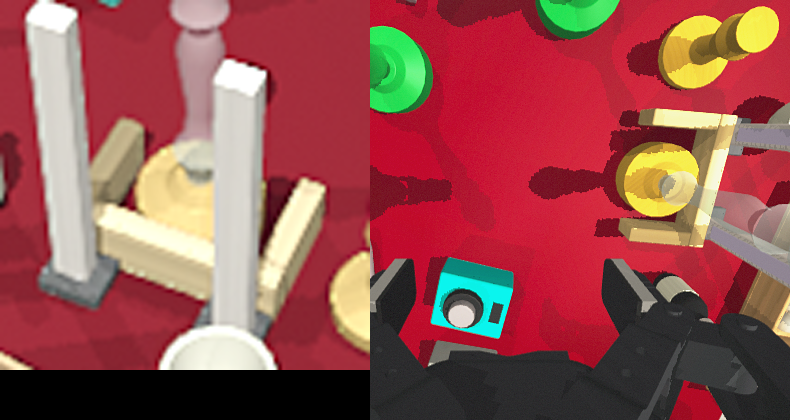

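```bash
python3 - <<'E'
from h import *
W=lambda x,y,z:ray("wrist",x-230,y,z)
print("foot",W(658,179,.03),"R edge",W(698,182,.03),"T",W(660,142,.03),"board",W(712,128,.04),W(690,235,.04),"board mid at z0")
print("cheek inner",W(640,125,.04),W(630,222,.04))
A=[];b=[]
for n,u,v in(("scene",201.5,155.),("side",382.9,183.8)):
    K,T=cam(n);d=T[:3,:3]@np.linalg.inv(K)@[u,v,1];d/=np.linalg.norm(d);Q=np.eye(3)-np.outer(d,d);A.append(Q);b.append(Q@T[:3,3])
p=np.linalg.lstsq(np.vstack(A),np.hstack(b),rcond=None);print(p[0],p[1])
go(.483,-.25,.36,11.2)
E
```

```text
foot [0.6656 0.022  0.03  ] R edge [0.709  0.0273 0.03  ] T [0.6551 0.06   0.03  ] board [0.697 0.083 0.04 ] [ 0.7151 -0.03    0.04  ] board mid at z0
cheek inner [0.6254 0.0718 0.04  ] [ 0.646  -0.0285  0.04  ]
[ 0.4825 -0.2875  0.061 ] [0.]
pos [ 0.5121 -0.0159  0.3985] head 11.12 f [ 1.0735 -0.1978 -0.8109] w 0.085 t 7.70 down [-0.0108 -0.0018 -0.9999]
shift [ 0.0392 -0.2241 -0.0733] turn -0.1
```

Foot edge and board face coincide (0.709 vs 0.707 m), lateral error ≈3 mm; it is home. Now the button (triangulated ≈(0.482,-0.285,0.061)).

Request:
{"method": "servo_tool", "body": {
  "motion": [
    [0,-0.04,-0.013,0,1],
    [0.01,-0.085,-0.027,0,1],
    [0.02,-0.13,-0.042,0,1],
    [0.04,-0.175,-0.057,0,1],
    [0.04,-0.21,-0.07,0,1],
    [0.04,-0.224,-0.073,0,1],
    [0.04,-0.224,-0.073,0,1],
    [0.04,-0.224,-0.073,0,1]
  ]
}}

```text
clock: 8.5
tcp_pos: [0.4839, -0.2485, 0.3594]
orientation: [-0.154, 1.575, 0.153]
contact_force: [0.3, 0.9, -0.3]
grip_width: 0.0004
```

```bash
python3 -c "
from h import *
go(.483,-.283,.26,11.2)
save('wrist','pics/w7.png')
go(.483,-.283,.26,11.2)
print(proj('wrist',(.483,-.283,.062)))"
```

```text
pos [ 0.4839 -0.2485  0.3594] head 11.20 f [ 0.2613  0.8565 -0.3084] w 0.000 t 8.50 down [-0.0094 -0.0013 -1.    ]
shift [ 0.0994 -0.0337 -0.0067] turn -0.0
pos [ 0.4841 -0.2479  0.3595] head 11.28 f [-0.1924  0.9653  0.415 ] w -0.000 t 8.55 down [-0.0094 -0.0013 -1.    ]
shift [ 0.0996 -0.0343 -0.007 ] turn 0.1
[272.8183 238.2859]
```

View pics/w7.png

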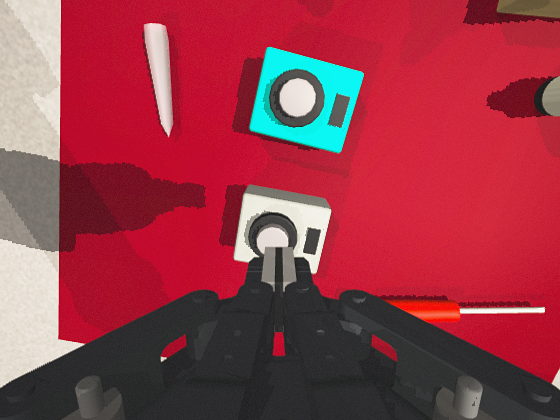

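Grey button centre ≈(272,240), matching the prediction (273,238). Moving above and pressing down.

Request:
{"method": "servo_tool", "body": {
  "motion": [
    [0.02,-0.034,-0.006,0,1],
    [0.06,-0.035,-0.006,0,1],
    [0.09,-0.035,-0.006,0,1],
    [0.1,-0.035,-0.006,0,1],
    [0.105,-0.035,-0.006,0,1],
    [0.11,-0.035,-0.006,0,1],
    [0.115,-0.035,-0.006,0,1],
    [0.118,-0.035,-0.006,0,1]
  ]
}}

```text
clock: 9.35
tcp_pos: [0.4843, -0.2835, 0.2422]
orientation: [-0.156, 1.573, 0.154]
contact_force: [0.3, -0.2, -0.1]
grip_width: -0.0
```

Request:
{"method": "servo_tool", "body": {
  "motion": [
    [0.003,0,0,0,1],
    [0.005,0,0,0,1]
  ]
}}

```text
clock: 9.55
tcp_pos: [0.4845, -0.2836, 0.2376]
orientation: [-0.156, 1.573, 0.153]
contact_force: [-1.3, -0.1, 2.9]
grip_width: 0.0001
```

Request:
{"method": "servo_tool", "body": {
  "motion": [
    [0.002,0,0,0,1],
    [0.004,0,0,0,1]
  ]
}}

```text
clock: 9.75
tcp_pos: [0.4845, -0.2835, 0.2341]
orientation: [-0.156, 1.573, 0.153]
contact_force: [-5.9, 2.6, 24.2]
grip_width: -0.0003
```

Request:
{"method": "servo_tool", "body": {
  "motion": [
    [0.002,0,0,0,1],
    [0.003,0,0,0,1]
  ]
}}

```text
clock: 9.95
tcp_pos: [0.4848, -0.2833, 0.2338]
orientation: [-0.157, 1.574, 0.152]
contact_force: [-12.6, 4.9, 37.4]
grip_width: 0.0002
```

Request:
{"method": "servo_tool", "body": {
  "motion": [
    [-0.01,0,0,0,1],
    [-0.04,0,0,0,1],
    [-0.08,0,0,0,1],
    [-0.12,0,0,0,1],
    [-0.16,0,0,0,1],
    [-0.16,0,0,0,1]
  ]
}}

```text
clock: 10.55
tcp_pos: [0.4879, -0.283, 0.3996]
orientation: [-0.162, 1.565, 0.147]
contact_force: [0.2, 0.3, -0.3]
grip_width: 0.0002
```

```bash
python3 -c "
from h import *
go(.483,-.283,.26,11.2)
im=grab_frame('scene')[:,:,::-1];o=cv2.imread('pics/s5.png')
cv2.imwrite('pics/s8.png',im)
c=np.zeros((420,790,3),np.uint8);c[:,:560]=im
c[:230,560:]=cv2.resize(im[200:290,220:310],(230,230));cv2.imwrite('pics/c8.png',c)"
```

```text
pos [ 0.4879 -0.283   0.3996] head 11.25 f [ 0.179   0.3028 -0.2989] w 0.000 t 10.55 down [ 0.0014 -0.0094 -1.    ]
shift [ 0.1396  0.0022 -0.0047] turn 0.1
```

View pics/c8.png

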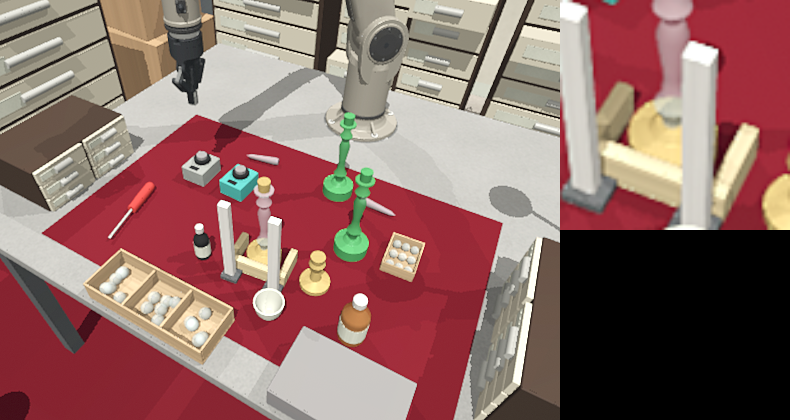

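The scene shows the candlestick upright in the bay against the back board at (263,245). The button is up at (202,158), the bystanders are where they were, and the arm is clear. Handing in.

```bash
python3 -c "
from h import *
print(hand_in(), get_obs()['clock'])"
```

```text
the job is handed in; nothing more can be done
the job is handed in; nothing more can be done
```

I pushed the candlestick into the bay by its brass foot, using the back of the open finger, until it met the back board. I then pressed the grey button with the closed fingertips, let go and lifted clear. The job was handed in at about 10.6 s of the 54 s; the hand-in gives no verdict.

- **Foot home:** the pushing force rose from about 5 N to 18 N over the last few millimetres. The wrist camera then put the foot's edge at x ≈ 0.709 m against the board face at about 0.707 m. It sits about 3 mm off the bay's centre line.
- **Button:** the fingertips met a hard stop, at 24 N and then 37 N, after roughly 4 mm or more of travel. I could not read the button's travel directly. After the release the button looked up and the contact force was near zero.
- **Final picture:** the candlestick stands upright, and nothing else on the bench looks moved. I judged that last part by eye only, without measuring it.
- **Disagreement:** the scene and side cameras differed by about 10 mm in x throughout. I took the wrist camera and the contact forces as decisive. The first wrist measurement was about 3 mm uncertain in y because the arm was still settling.

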